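Tip two tube carriers to find the stamped one and push it to the dispatch rail

ROBOT

A 7-joint arm with a two-finger parallel gripper is mounted at the origin on a cart in front of the work surface, level with it; the furniture and walls round the work are solid. World frame = base frame: x ahead of the robot, y to its left, z up, the work surface at z = 0. Lengths are in m, angles in rad, forces in N, time in s.
With the tool pointing down it reaches from about 0.4 to 0.85 m from the base axis. Payload 10.4 kg.
Tool frame: the origin (TCP) lies midway between the tips of the shut fingers; the grasp point (between the pads) lies manip.grip_depth behind it (manip.grip_depth is the distance from the TCP to the grasp point, in m); z points along the fingers, x is the direction in which the jaws open and shut, and the axes are right-handed (so a half turn about z gives the same grasp; the last joint's range is limited). The gripper opens to 85 mm and grips with 20 to 120 N. Pads are 22 mm wide; open, the fingers measure 114 mm over their backs; the gripper's body (76 mm by 85 mm) begins 54 mm behind the grasp point. The pads swing forward as they close: fully open they stand 13 mm farther back than shut.
Start: joints at [-1.337, 0.332, -0.065, 1.46, 0.022, 1.35, -0.088], TCP at [0.159, 0.605, 0.231] pointing down, gripper open.
Joint ranges: [-2.6, 2.6], [-0.5, 2.12], [-1.47, 1.34], [0.16, 2.42], [-1.27, 4.41], [0.06, 2.06], [-2.6, 2.6]. Speed limits (rad/s): [2.22, 2.22, 2.79, 2.79, 3.14, 3.14, 3.14].

INTERFACE

Orientations are given as a unit quaternion [x, y, z, w].
In Python, from workcell import manip gives the robot as it stands. The module is installed in compiled form; this text tells all that it offers.
- The arm moves only by the tool send_rows, never from a script. Its argument "steps" is a list of rows, each a list of 2 entries, a list of its own where there are three numbers: the shift along the tool's x, y, z in m, then the turn about the tool's z in rad. In form: [[[x, y, z], spin], ...]. A call has exactly 8 rows; each row is the pose to reach, as a shift and turn from the pose commanded when the call began, along the tool's axes at that moment; what a row does not reach only later rows make up. A row lasts 1/8 s, in which the tool goes at most 62.5 mm and 10.7 degrees, less where a joint would pass 70% of its speed; a pose out of reach is approached as far as the arm can. A call with a gripper value outside its range is refused whole. "hand" is the opening, from 0 (shut) to 1 (fully open), set as the call begins (left out, the last holds). The fingers move at their own pace and stop on an object; "force" is the grip in N (left out, the last holds). Time passes only in rows, so rows that repeat a pose let the fingers close, or fill a call up. It gives the time, the measured TCP pose, the force and the opening at its end, in the units of the state.
- manip.get_obs(): the state, without advancing time (a new reading comes with each control period).
- manip.camera(name): name is "scene" or "top" or "wrist"; returns (picture, depth): 420x560x3 uint8, red, green, blue; 420x560 float32, m along the optical axis (not along the pixel's ray), 0 where there is no reading.
- manip.camera_info(name): a dict with "intrinsics" (3x3 intrinsics, pixels), "pose" (4x4, takes a point from camera to world coordinates); the wrist camera has in their place "T_tool_cam" (4x4, takes a point from camera to tool coordinates, whose origin is the TCP and whose axes are the tool frame's). Camera axes: x right, y up, looking along -z (the intrinsics and any distortion apply to the point x, -y, -z); pixel columns grow to the right and rows downward; lengths in m; the calibration is good to about 2 mm. A picture is of the moment at which its call begins: read the wrist's pose just before it. camera_info takes no time and is no camera call.
- manip.hand_in(): hands the job in, once; it reports no verdict.
The state is a dict: "clock": time; "joint_pos": joint angles; "joint_velocities": joint speeds; "tau": joint torques, N m; "position": TCP position; "ee_rot": TCP orientation; "ft_force": force on the tool from outside, world axes, zero at the start; "torque": the same for the moment, N m; "grip_width": opening from 0.0 (shut) to 1.0 (fully open).
Only numpy, scipy, OpenCV 4.12 (cv2) and the standard library are available. Lean on these libraries where they do the work, as an engineer would, in place of code of your own. Each camera call takes 0.05 s, during which the arm holds its last target.

TASK

The courier may only take the tube carrier that is stamped underneath with a ring and a bar, so check both, first the left one, then the right one: without gripping or lifting it, push its handle bar away from you until the carrier is tipped well over on its far edge (about 55 degrees), hold it there a second to look underneath, and ease it gently back down onto its base. Then push the stamped carrier gently forward along the desk until it stands square and flush against the aluminium dispatch rail, leave the other one where it was, and disturb nothing else on the desk.

Things in the scene. Friction and masses are not known exactly. Their poses are not given: they have to be found in the camera images.
- carrier_a: the STAMPED carrier: on the middle of its underside a black ring 100 mm across and a 140 mm bar through it along y, lines 10 mm wide. Both carriers look alike from above; either may stand left: white tray 160 (x) x 204 (y) mm, walls 70 mm high, holding a foam rack with purple-capped tubes along the near side, all fixed in it, up to 110 mm. 0.6 to 0.9 kg, low centre of mass. Origin: centre of the underside, at desk height; x points away from the robot, z up
- carrier_b: the UNSTAMPED carrier, plain underneath, otherwise the same as carrier_a; same origin and axes
- carrier_a_bar (a point): middle of carrier_a's fixed handle bar: level steel tube 10 mm thick along the carrier's y, straight for 165 mm, axis 210 mm above the origin, on upright legs at both ends. Pushed away here (2 to 4 N) the carrier turns about its far bottom edge without sliding: 20 cm of push tips it 55 degrees, the bar staying 180 to 225 mm up. It overbalances at about 70; eased off before, it comes back by its weight
- carrier_b_bar (a point): the same point of carrier_b
- carrier_a_near (a point): middle of carrier_a's near bottom edge (78 mm from the origin along -x; the wall's outer face is 2 mm further): it rises as the carrier is tipped away
- carrier_b_near (a point): the same point of carrier_b
- carrier_a_far (a point): middle of carrier_a's far bottom edge (78 mm from the origin along +x; the wall's outer face is 2 mm further): the carrier turns about this edge when it is tipped, and its far wall goes against the rail
- carrier_b_far (a point): the same point of carrier_b
- rail: dispatch rail: straight aluminium angle screwed to the desk behind the carriers, 800 mm long along its y, 28 mm high. Origin: at desk height under the middle of the front face that carriers stand against; x points away from the robot. A pack of green-capped tubes (fixed) already stands against its left end
- strips: bystander: white bottle with black cap, 50 mm across, 133 mm high, right of the carriers; origin centre of its underside
- drops: bystander: small white dropper bottle, 26 mm across, 62 mm high, left of the carriers; origin centre of its underside
- pen: bystander: black marker pen lying right of the carriers, 138 mm long
- loose_tube: bystander: purple-capped sample tube lying left of the carriers, 88 mm long

How it is judged:
On the way, in this order (a step that is already met when the one before it is completed fails the run):
1. the left carrier is tipped away onto its far edge by more than 45 degrees, the right one standing (((world y of carrier_a above -0.02 m and (angle between carrier_a's own z axis and vertical above 0.785 rad and height (world z) of carrier_a_near above 0.1 m and height (world z) of carrier_a_far below 0.015 m) and (angle between carrier_b's own z axis and vertical below 0.04 rad and height (world z) of carrier_b below 0.006 m)) or (world y of carrier_b above -0.02 m and (angle between carrier_b's own z axis and vertical above 0.785 rad and height (world z) of carrier_b_near above 0.1 m and height (world z) of carrier_b_far below 0.015 m) and (angle between carrier_a's own z axis and vertical below 0.04 rad and height (world z) of carrier_a below 0.006 m)))), for 0.5 s.
2. with the left carrier on its base again, the right one is tipped away onto its far edge by more than 45 degrees (((world y of carrier_a above -0.02 m and (angle between carrier_b's own z axis and vertical above 0.785 rad and height (world z) of carrier_b_near above 0.1 m and height (world z) of carrier_b_far below 0.015 m) and (angle between carrier_a's own z axis and vertical below 0.04 rad and height (world z) of carrier_a below 0.006 m)) or (world y of carrier_b above -0.02 m and (angle between carrier_a's own z axis and vertical above 0.785 rad and height (world z) of carrier_a_near above 0.1 m and height (world z) of carrier_a_far below 0.015 m) and (angle between carrier_b's own z axis and vertical below 0.04 rad and height (world z) of carrier_b below 0.006 m)))), for 0.5 s.
At the end, for the whole second after the job is handed in: The stamped carrier stands on its base, at rest, its far wall within 8 mm of the rail's face and square to it within 3.4 degrees; the other carrier stands on its base within 50 mm of where it was (angle between each of carrier_a, carrier_b's own z axis and vertical below 0.04 rad and height (world z) of each of carrier_a, carrier_b below 0.006 m and x of carrier_a_far in the frame of rail above -0.01 m and angle between the x axis of carrier_a and the x axis of rail, either way round below 0.06 rad and y of carrier_a in the frame of rail between -0.36 and 0.36 m and distance of carrier_b from where it was at the start of the episode below 0.05 m and linear speed of each of carrier_a, carrier_b below 0.02 m/s); the robot touches nothing.
It fails at once if a carrier is lifted off the desk (neither its near nor its far edge touches) (height (world z) of each of carrier_a_near, carrier_a_far above 0.015 m or height (world z) of each of carrier_b_near, carrier_b_far above 0.015 m).
It fails at once if a carrier is toppled (tipped past 75 degrees) (angle between any of carrier_a, carrier_b's own z axis and vertical above 1.31 rad).
It fails at once if a carrier is dropped or thrown over (turning faster than 3 rad/s) (angular speed of any of carrier_a, carrier_b above 3 rad/s).
It fails at once if a carrier is gripped, or pressed by the fingers with more than 35 N (contact force between the fingers and carrier_a above 35 N or contact force between the fingers and carrier_b above 35 N).
It fails at once if a bystander (white bottle, dropper bottle, marker pen or loose tube) is shifted more than 25 mm (distance of any of strips, drops, pen, loose_tube from where it was at the start of the episode above 0.025 m).
It also fails if it takes over 72 s, if anything falls off the work surface, if the arm or the gripper's body presses on something with over 40 N, if the wrist force passes 120 N, or if a joint passes its speed limit or range.

## Working session

There is one attempt and no reset: what is moved stays moved. The work goes in short steps, Python scripts to look and compute and a tool call to move; the robot and the scene stay as the last step left them, time stands still between calls to the robot, and variables do not carry over. Pictures are saved under pics/ and viewed, and the job is handed in when it is done.

Besides the shell and the picture viewer there is one more tool, called after "Request:" as a command line: name --argument value ..., lists and objects as JSON in quotes. send_rows: Moves the arm, as the interface text tells. Its arguments: {"type":"object","properties":{"steps":{"type":"array"},"hand":{"type":"number"},"force":{"type":"number"}},"required":["steps"]}

```bash
mkdir -p pics
python3 - <<'E'
from workcell import manip
import cv2, numpy as np
o=manip.get_obs()
for k,v in o.items(): print(k,np.round(v,4))
for n in ["scene","top","wrist"]:
    im,d=manip.camera(n); cv2.imwrite(f"pics/{n}0.png",im[:,:,::-1]); np.save(f"{n}0_d.npy",d); np.save(f"{n}0_i.npy",im)
    i=manip.camera_info(n); print(n,{k:np.round(v,4).tolist() if k!='x' else v for k,v in i.items()})
print(manip.grip_depth, manip.get_obs()['clock'])
E
```

```text
clock 0.0
joint_pos [-1.3366  0.3328 -0.0647  1.4609  0.0216  1.3499 -0.0885]
joint_velocities [ 0.0012  0.0004 -0.0003  0.001  -0.0003 -0.0008 -0.0002]
tau [ 2.00000e-04 -6.25446e+01  4.91000e-02 -3.91602e+01  1.62000e-02
  1.00000e-02  0.00000e+00]
position [0.1586 0.6042 0.2306]
ee_rot [ 7.918e-01  6.108e-01 -5.000e-04  4.000e-04]
ft_force [-1.914   0.502   0.0427]
torque [ 0.0723 -0.0263  0.0298]
grip_width 1.0043
scene {'intrinsics': [[509.2608, 0.0, 275.2092], [0.0, 509.2608, 206.5923], [0.0, 0.0, 1.0]], 'pose': [[0.8262, 0.4078, -0.3888, -0.0289], [-0.5633, 0.61, -0.5573, -0.7742], [0.0099, 0.6795, 0.7336, 1.1735], [0.0, 0.0, 0.0, 1.0]]}
top {'intrinsics': [[487.4826, 0.0, 275.1426], [0.0, 487.4826, 203.4029], [0.0, 0.0, 1.0]], 'pose': [[0.0414, 0.9756, -0.2154, 0.259], [-0.9991, 0.0406, -0.0084, -0.0151], [0.0005, 0.2156, 0.9765, 1.418], [0.0, 0.0, 0.0, 1.0]]}
wrist {'intrinsics': [[321.3115, 0.0, 282.9725], [0.0, 321.3115, 205.6524], [0.0, 0.0, 1.0]], 'T_tool_cam': [[1.0, 0.0005, 0.0, -0.0011], [0.0004, -0.9466, -0.3223, -0.0831], [-0.0001, 0.3223, -0.9466, -0.1434], [0.0, 0.0, 0.0, 1.0]]}
0.0187 0.15
```

View pics/scene0.png

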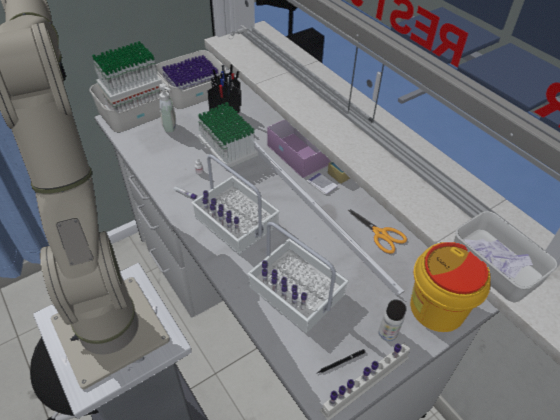

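View pics/top0.png

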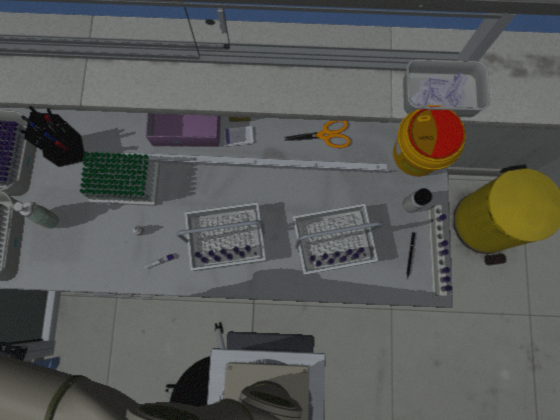

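The scene and top views show two carriers, centred near top pixels (226,237) and (335,238). Their handle bars are near (221,230) and (338,232), and the rail face runs from about (155,160) to (385,168). Next I'll measure positions from the depth data.

```bash
cat > h.py <<'E'
import numpy as np, cv2
from workcell import manip
def cloud(name,d,info=None,T=None):
    i=info or manip.camera_info(name); K=i['intrinsics']; T=i['pose'] if T is None else T
    v,u=np.mgrid[0:d.shape[0],0:d.shape[1]]
    x=(u-K[0,2])/K[0,0]*d; y=-(v-K[1,2])/K[1,1]*d
    P=np.stack([x,y,-d],-1)@T[:3,:3].T+T[:3,3]
    P[d==0]=np.nan
    return P
def proj(name,p,T=None):
    i=manip.camera_info(name); K=i['intrinsics']; T=i['pose'] if T is None else T
    c=(np.atleast_2d(p)-T[:3,3])@T[:3,:3]
    return np.stack([K[0,2]+K[0,0]*c[:,0]/-c[:,2],K[1,2]-K[1,1]*c[:,1]/-c[:,2]],-1)
E
python3 - <<'E'
from h import *
for n in ["top","scene"]:
    d=np.load(f"{n}0_d.npy"); P=cloud(n,d)
    Q=P.reshape(-1,3); Q=Q[~np.isnan(Q[:,0])]
    m=(Q[:,0]>.35)&(Q[:,0]<.75)&(Q[:,1]<.35)&(Q[:,1]>-.4)
    R=Q[m]
    print(n,'desk z',np.median(R[np.abs(R[:,2])<.02][:,2]))
    bar=R[(R[:,2]>.185)&(R[:,2]<.24)]
    for s,sel in (('L',bar[:,1]>-.04),('R',bar[:,1]<-.04)):
        b=bar[sel]; 
        if len(b)>5:
            c=np.polyfit(b[:,1],b[:,0],1)
            print(s,'bar n',len(b),'x',np.median(b[:,0]),'y',b[:,1].min(),b[:,1].max(),'z',np.percentile(b[:,2],[5,50,95]),'dx/dy',c[0])
    wl=R[(R[:,2]>.06)&(R[:,2]<.078)]
    for s,sel in (('L',wl[:,1]>-.04),('R',wl[:,1]<-.04)):
        b=wl[sel].astype(np.float32); 
        if len(b)>5:
            print(s,'rim minAreaRect',cv2.minAreaRect(b[:,:2].astype(np.float32)), 'z med',np.median(b[:,2]))
    # rail
    m=(Q[:,2]>.015)&(Q[:,2]<.035)&(Q[:,0]>.6)&(Q[:,0]<.9)&(Q[:,1]>-.4)&(Q[:,1]<.3)
    r=Q[m]
    for y in np.arange(-.35,.3,.1):
        k=r[np.abs(r[:,1]-y)<.02]
        print('rail y',round(y,2),len(k),np.percentile(k[:,0],[2,20,50,80,98]).round(3) if len(k) else '', np.median(k[:,2]) if len(k) else '')
im=np.load("top0_i.npy")[130:300,70:470]; cv2.imwrite("pics/topcrop.png",cv2.resize(im[:,:,::-1],None,fx=2,fy=2,interpolation=cv2.INTER_CUBIC))
E
```

```text
top desk z 0.0004861833989159292
L bar n 350 x 0.4589625285608212 y 0.024402811952727234 0.24087330343013313 z [0.2026044  0.21341865 0.21763421] dx/dy -0.17944655242374052
R bar n 503 x 0.47442129453173 y -0.39949693061119956 -0.06591600686642729 z [0.18541908 0.21124058 0.21734362] dx/dy -0.9897986013619514
L rim minAreaRect ((0.5705939531326294, 0.1704443097114563), (0.4286136031150818, 0.2285962700843811), 18.380943298339844) z med 0.06965958
R rim minAreaRect ((0.521612286567688, -0.24630019068717957), (0.23551122844219208, 0.44154393672943115), 37.72494125366211) z med 0.06962556
rail y -0.35 45 [0.68  0.705 0.722 0.75  0.772] 0.02477698212502255
rail y -0.25 26 [0.68  0.68  0.681 0.682 0.684] 0.025372214944443527
rail y -0.15 32 [0.68  0.681 0.682 0.684 0.79 ] 0.023937469562580582
rail y -0.05 32 [0.68  0.681 0.682 0.684 0.721] 0.02340915813505695
rail y 0.05 25 [0.681 0.682 0.683 0.684 0.685] 0.024124913577143303
rail y 0.15 48 [0.681 0.683 0.685 0.826 0.828] 0.024144769379863762
rail y 0.25 57 [0.681 0.683 0.686 0.741 0.742] 0.024216913626226688
scene desk z -0.0010455123010
[... 349 characters left out ...]
0.4327353537082672, 0.23062855005264282), 19.148061752319336) z med 0.06778018
R rim minAreaRect ((0.5072793960571289, -0.25176119804382324), (0.21740899980068207, 0.42326822876930237), 30.03832244873047) z med 0.06763668
rail y -0.35 11 [0.678 0.681 0.681 0.683 0.697] 0.019959581787511782
rail y -0.25 39 [0.678 0.68  0.682 0.683 0.685] 0.023350216077459907
rail y -0.15 35 [0.679 0.681 0.681 0.683 0.684] 0.021913259354286563
rail y -0.05 27 [0.68  0.681 0.682 0.683 0.685] 0.022414033637512043
rail y 0.05 33 [0.68  0.681 0.683 0.684 0.687] 0.023893250684843492
rail y 0.15 47 [0.681 0.683 0.686 0.826 0.83 ] 0.02364391279640965
rail y 0.25 72 [0.681 0.684 0.741 0.83  0.857] 0.023574542962091938
```

View pics/topcrop.png

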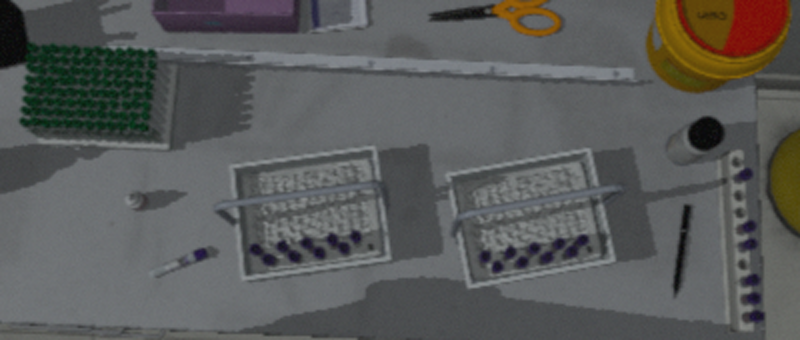

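The left carrier fits cleanly. The right one needs its region masked, because the bottle is getting into the fit. I'll refit both by region.

```bash
cat >> h.py <<'E'
def fitcar(Q,c,r=0.145,verbose=''):
    """fit carrier near c (x,y): rim points -> minAreaRect; bar line."""
    R=Q[np.hypot(Q[:,0]-c[0],Q[:,1]-c[1])<r]
    rim=R[(R[:,2]>.05)&(R[:,2]<.075)]
    H,xe,ye=np.histogram2d(rim[:,0],rim[:,1],bins=1)
    rect=cv2.minAreaRect(rim[:,:2].astype(np.float32))
    b=R[(R[:,2]>.195)&(R[:,2]<.235)]
    out=cv2.fitLine(b[:,:2].astype(np.float32),cv2.DIST_HUBER,0,.01,.01).ravel()
    dx,dy=out[:2]; 
    if dy<0: dx,dy=-dx,-dy
    t=(b[:,:2]-out[2:])@np.array([dx,dy]); lo,hi=np.percentile(t,[.5,99.5])
    mid=out[2:]+np.array([dx,dy])*(lo+hi)/2
    print(verbose,'rect',np.round(rect[0],4),np.round(rect[1],4),round(rect[2],2),'| bar mid',mid.round(4),'len',round(hi-lo,4),'yaw',np.degrees(np.arctan2(-dx,dy)).round(2),'z top',np.percentile(b[:,2],90).round(4))
E
python3 - <<'E'
from h import *
for n in ["top","scene"]:
    d=np.load(f"{n}0_d.npy"); Q=cloud(n,d).reshape(-1,3); Q=Q[~np.isnan(Q[:,0])]
    fitcar(Q,(.47,.13),verbose=n+' L'); fitcar(Q,(.47,-.185),verbose=n+' R')
    for nm,c,z0,z1 in(('drops',(.49,.33),.03,.07),('strips',(.57,-.42),.10,.14),('tube',(.41,.25),.006,.03),('capsL',(.42,.13),.09,.12),('capsR',(.42,-.2),.09,.12)):
        R=Q[(np.hypot(Q[:,0]-c[0],Q[:,1]-c[1])<.11)&(Q[:,2]>z0)&(Q[:,2]<z1)]
        if len(R): print(nm,len(R),R.min(0).round(3),R.max(0).round(3))
E
```

```text
top L rect [0.4595 0.1326] [0.1672 0.2181] 10.35 | bar mid [0.4582 0.1326] len 0.2123 yaw 10.09 z top 0.2172
top R rect [ 0.4647 -0.1724] [0.1669 0.2191] 12.77 | bar mid [ 0.4641 -0.1733] len 0.2151 yaw 12.59 z top 0.2169
drops 301 [0.435 0.22  0.03 ] [0.594 0.411 0.07 ]
strips 276 [ 0.56  -0.429  0.1  ] [ 0.675 -0.383  0.138]
tube 275 [0.311 0.145 0.006] [0.519 0.358 0.03 ]
capsL 282 [0.38  0.059 0.09 ] [0.445 0.238 0.118]
capsR 296 [ 0.383 -0.279  0.091] [ 0.489 -0.103  0.118]
scene L rect [0.4599 0.1298] [0.1706 0.2191] 10.49 | bar mid [0.458  0.1296] len 0.2122 yaw 10.18 z top 0.2147
scene R rect [ 0.4655 -0.1763] [0.17   0.2221] 12.21 | bar mid [ 0.4635 -0.1769] len 0.212 yaw 12.85 z top 0.2149
drops 453 [0.439 0.221 0.03 ] [0.594 0.419 0.07 ]
strips 477 [ 0.558 -0.47   0.1  ] [ 0.675 -0.383  0.14 ]
tube 161 [0.331 0.146 0.006] [0.486 0.354 0.03 ]
capsL 299 [0.377 0.056 0.09 ] [0.442 0.237 0.12 ]
capsR 385 [ 0.382 -0.286  0.09 ] [ 0.491 -0.103  0.119]
```

The measurements agree between the two views:

| Carrier | Centre (m) | Yaw | Bar top (m) |
|---|---|---|---|
| Left | (0.459, 0.131) | about 10.2° | about 0.215 |
| Right | (0.465, −0.175) | about 12.6° | about 0.215 |

The rail face is at x ≈ 0.680. Next I'll move behind the left bar with the fingers shut.

Request:
send_rows --steps '[[[-0.019,0.017,0],-0.05],[[-0.058,0.052,0],-0.11],[[-0.1,0.09,0],-0.17],[[-0.145,0.131,0],-0.23],[[-0.19,0.172,0],-0.29],[[-0.235,0.212,0],-0.35],[[-0.28,0.253,0],-0.4],[[-0.322,0.291,0],-0.435]]' --hand 0

```text
clock: 1.15
position: [0.359, 0.2171, 0.2313]
ee_rot: [0.641, 0.768, 0.0, -0.0]
ft_force: [0.5, 0.2, 0.6]
grip_width: -0.0
```

```bash
cat >> h.py <<'E'
from scipy.spatial.transform import Rotation as Ro
def rel(target,yaw=None):
    o=manip.get_obs(); R=Ro.from_quat(o['ee_rot']).as_matrix()
    s=R.T@(np.array(target)-o['position']); y=np.degrees(np.arctan2(R[1,1],R[0,1]))
    print('t',round(float(o['clock']),2),'pos',np.round(o['position'],4),'yaw',y.round(2),'tilt',np.round(R[:2,2],3),'F',np.round(o['ft_force'],1),'grip',round(float(o['grip_width']),2),'shift',s.round(4),'spin',None if yaw is None else round(-np.radians(yaw-y),3))
E
python3 - <<'E'
from h import *
rel([.409,.122,.175],10.2)
d=np.load("top0_d.npy"); Q=cloud("top",d).reshape(-1,3)
R=Q[(Q[:,2]>.05)&(Q[:,1]>.255)&(Q[:,1]<.6)&(Q[:,0]>.52)&(Q[:,0]<.72)]; print('pack',np.nanpercentile(R,[1,99],axis=0).round(3))
E
```

```text
t 1.15 pos [0.359  0.2171 0.2313] yaw 10.26 tilt [0.    0.001] F [0.5 0.2 0.6] grip -0.0 shift [-0.1025  0.0322  0.0563] spin 0.001
pack [[0.555 0.359 0.053]
 [0.706 0.593 0.122]]
```

Request:
send_rows --steps '[[[-0.01,0.003,0],0],[[-0.03,0.01,0.005],0],[[-0.055,0.018,0.015],0],[[-0.08,0.025,0.03],0],[[-0.096,0.03,0.044],0],[[-0.103,0.032,0.053],0],[[-0.103,0.032,0.056],0],[[-0.103,0.032,0.056],0]]'

```text
clock: 2.15
position: [0.4079, 0.1243, 0.1754]
ee_rot: [0.641, 0.768, 0.0, -0.0]
ft_force: [0.6, -0.1, -0.8]
grip_width: 0.001
```

Run:
```python
from h import *
rel([.442,.128,.175],10.2)
for n in ["wrist","scene"]:
    im,d=manip.camera(n); cv2.imwrite(f"pics/{n}1.png",im[:,:,::-1])
```

```text
t 2.15 pos [0.4079 0.1243 0.1754] yaw 10.27 tilt [-0.  0.] F [ 0.6 -0.1 -0.8] grip 0.0 shift [-0.0025  0.0342  0.0004] spin 0.001
```

View pics/wrist1.png

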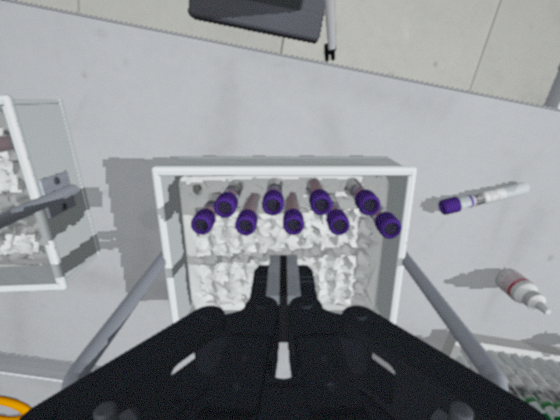

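View pics/scene1.png

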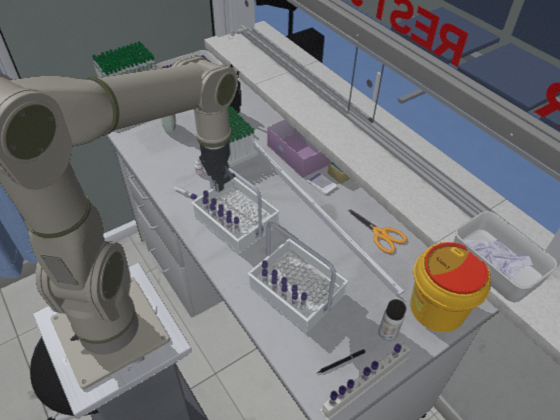

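The wrist view shows the shut fingers (around pixel 283,260) behind the left bar and centred between its legs. The scene view confirms this with the arm clear of the other items. Next I'll start the push and watch the force.

Request:
send_rows --steps '[[[-0.001,0.012,0],0],[[-0.002,0.024,0],0],[[-0.002,0.034,0],0],[[-0.002,0.044,0],0],[[-0.002,0.056,-0.002],0],[[-0.002,0.07,-0.004],0],[[-0.002,0.085,-0.005],0],[[-0.002,0.1,-0.005],0]]'

```text
clock: 3.25
position: [0.5079, 0.1394, 0.1801]
ee_rot: [0.641, 0.767, -0.0, -0.0]
ft_force: [-1.7, 0.0, 1.7]
grip_width: -0.002
```

```bash
cat >> h.py <<'E'
def snap(tag,names=("scene",)):
    for n in names:
        im,d=manip.camera(n); cv2.imwrite(f"pics/{n}{tag}.png",im[:,:,::-1]); np.save(f"{n}{tag}_d.npy",d); np.save(f"{n}{tag}_i.npy",im)
E
python3 - <<'E'
from h import *
rel([.442,.128,.175],10.2)
snap("2")
E
```

```text
t 3.25 pos [0.5079 0.1394 0.1801] yaw 10.21 tilt [-0. -0.] F [-1.7  0.   1.7] grip -0.0 shift [ 0.0005 -0.0669  0.0052] spin 0.0
```

View pics/scene2.png

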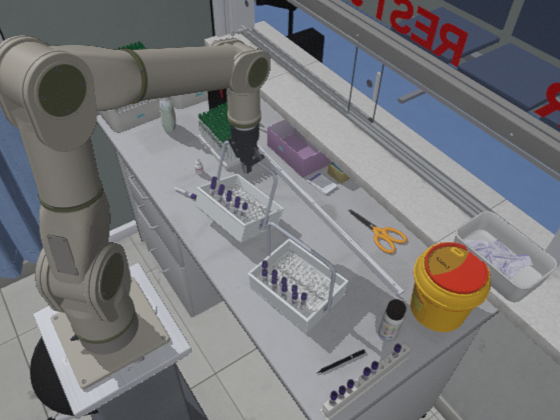

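The carrier is tipping cleanly about its far edge, with its tray and bar turned about 15° at scene pixel (240,190). I'll keep pushing.

Request:
send_rows --steps '[[[0,0.01,0],0],[[0,0.02,0],0],[[0,0.03,0],0],[[0,0.04,0.001],0],[[0,0.05,0.002],0],[[0,0.06,0.003],0],[[0,0.068,0.004],0],[[0,0.075,0.006],0]]'

```text
clock: 4.3
position: [0.5816, 0.1527, 0.1745]
ee_rot: [0.641, 0.767, 0.0, 0.0]
ft_force: [-2.3, -0.7, 1.7]
grip_width: 0.001
```

Request:
send_rows --steps '[[[0,0.008,0.002],0],[[0,0.016,0.005],0],[[0,0.024,0.009],0],[[0,0.033,0.013],0],[[0,0.042,0.018],0],[[0,0.05,0.022],0],[[0,0.057,0.026],0],[[0,0.062,0.029],0]]'

```text
clock: 5.3
position: [0.642, 0.1636, 0.1448]
ee_rot: [0.641, 0.767, -0.0, -0.0]
ft_force: [-0.6, -0.7, -0.3]
grip_width: 0.002
```

Run:
```python
from h import *
rel([.442,.128,.175],10.2)
snap("3")
im=np.load("scene3_i.npy")[130:260,140:320]; cv2.imwrite("pics/scene3c.png",cv2.resize(im[:,:,::-1],None,fx=4,fy=4,interpolation=cv2.INTER_CUBIC))
```

```text
t 5.3 pos [0.642  0.1636 0.1448] yaw 10.21 tilt [-0. -0.] F [-0.6 -0.7 -0.3] grip 0.0 shift [ 0.0004 -0.2032 -0.0301] spin 0.0
```

View pics/scene3c.png

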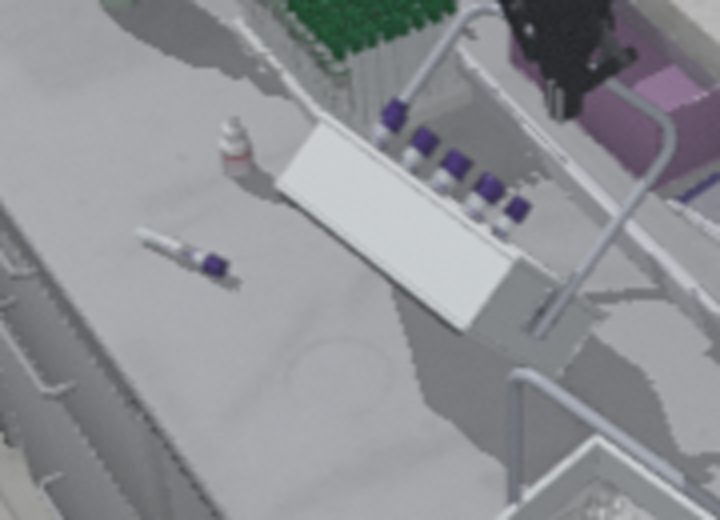

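At this tilt the scene camera sees only the near wall (crop 280–520, 125–330), so the underside is still hidden, seen just past edge-on. I'll measure the tilt from depth before going any further.

```bash
cat >> h.py <<'E'
def tilt(tag,poly,n="scene"):
    d=np.load(f"{n}{tag}_d.npy"); P=cloud(n,d); m=np.zeros(d.shape,np.uint8); cv2.fillPoly(m,[np.array(poly,np.int32)],1)
    q=P[m>0]; q=q[~np.isnan(q[:,0])]; c=np.median(q,0); 
    for _ in range(3):
        u,s,vt=np.linalg.svd(q-q.mean(0),full_matrices=False); nn=vt[2]; r=np.abs((q-q.mean(0))@nn); q=q[r<max(.003,2*np.median(r))]
    if nn[2]<0: nn=-nn
    # near wall normal (pointing -x_c): tipped by phi -> z comp = sin phi
    print('near wall normal',nn.round(3),'tilt deg',np.degrees(np.arcsin(nn[2])).round(1),'yaw',np.degrees(np.arctan2(-nn[1],-nn[0])).round(1),len(q))
E
python3 - <<'E'
from h import *
tilt("3",[(140+300/4,130+180/4),(140+325/4,130+140/4),(140+495/4,130+258/4),(140+462/4,130+310/4)])
E
```

```text
near wall normal [-0.564 -0.101  0.819] tilt deg 55.0 yaw 10.1 538
```

The tilt is 55.0°. The scene camera should start to see the underside at about 59°, so I'll creep to about 64°. The carrier overbalances at about 70°.

Request:
send_rows --steps '[[[0,0.004,0.003],0],[[0,0.008,0.006],0],[[0,0.012,0.009],0],[[0,0.016,0.013],0],[[0,0.02,0.016],0],[[0,0.023,0.019],0],[[0,0.025,0.021],0],[[0,0.026,0.022],0]]'

```text
clock: 6.35
position: [0.6674, 0.1681, 0.1231]
ee_rot: [0.641, 0.767, -0.0, -0.0]
ft_force: [-0.8, -0.3, -0.5]
grip_width: 0.003
```

Run:
```python
from h import *
rel([.442,.128,.175],10.2)
snap("4")
im=np.load("scene4_i.npy")[130:260,140:320]; cv2.imwrite("pics/scene4c.png",cv2.resize(im[:,:,::-1],None,fx=4,fy=4,interpolation=cv2.INTER_CUBIC))
```

```text
t 6.35 pos [0.6674 0.1681 0.1231] yaw 10.21 tilt [-0.  0.] F [-0.8 -0.3 -0.5] grip 0.0 shift [ 0.0005 -0.229  -0.0518] spin 0.0
```

View pics/scene4c.png

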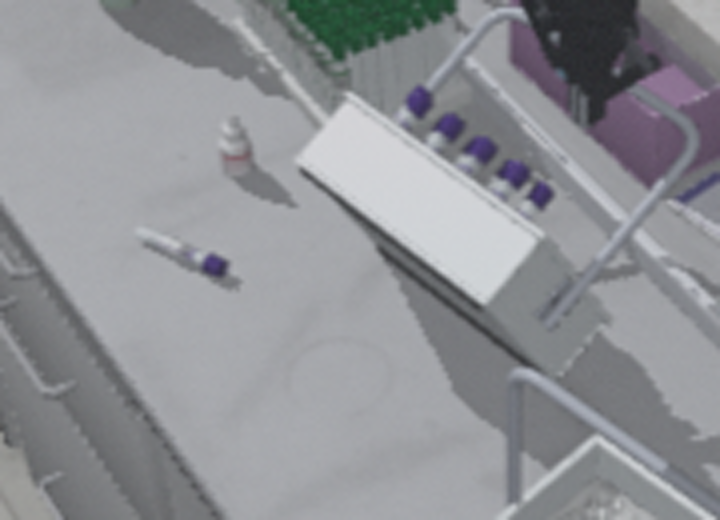

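A thin dark sliver of the underside now shows from crop (300,165) to (540,370). I'll measure the tilt and rectify the sliver.

```bash
cat >> h.py <<'E'
def rectify(tag,far,yaw,phi,n="scene",sc=2):
    """rectified underside: rows = x_c from near(-.08) to far(.08), cols=y_c from +.1 to -.1 ; far=world xy of far edge mid"""
    im=np.load(f"{n}{tag}_i.npy"); y=np.radians(yaw); p=np.radians(phi)
    X=np.array([np.cos(p)*np.cos(y),np.cos(p)*np.sin(y),-np.sin(p)]); Y=np.array([-np.sin(y),np.cos(y),0])
    F=np.array([far[0],far[1],0.])
    xs=np.arange(-.10,.10,.001); ys=np.arange(.12,-.12,-.001)
    W=F+(xs[:,None,None]-.078)*X+ys[None,:,None]*Y
    uv=proj(n,W.reshape(-1,3)).reshape(len(xs),len(ys),2).astype(np.float32)
    return cv2.remap(im,uv[...,0],uv[...,1],cv2.INTER_CUBIC), uv
E
python3 - <<'E'
from h import *
o=(140,130)
tilt("4",[(140+325/4,130+155/4),(140+350/4,130+108/4),(140+528/4,130+240/4),(140+488/4,130+295/4)])
y=np.radians(10.2); far=np.array([.459,.131])+.078*np.array([np.cos(y),np.sin(y)])
r,uv=rectify("4",far,10.2,64)
print(uv[20,20],uv[20,-20],uv[178,20],uv[178,-20])
cv2.imwrite("pics/rect4.png",cv2.resize(r[:,:,::-1],None,fx=3,fy=3))
im=np.load("scene4_i.npy")
cv2.imwrite("pics/s4z.png",cv2.resize(im[165:230,205:285,::-1],None,fx=9,fy=9,interpolation=cv2.INTER_NEAREST))
E
```

```text
near wall normal [-0.447 -0.077  0.891] tilt deg 63.0 yaw 9.7 633
[213.91301 170.1773 ] [260.45346 205.91905] [233.95148 192.23123] [277.59302 226.16061]
```

View pics/rect4.png

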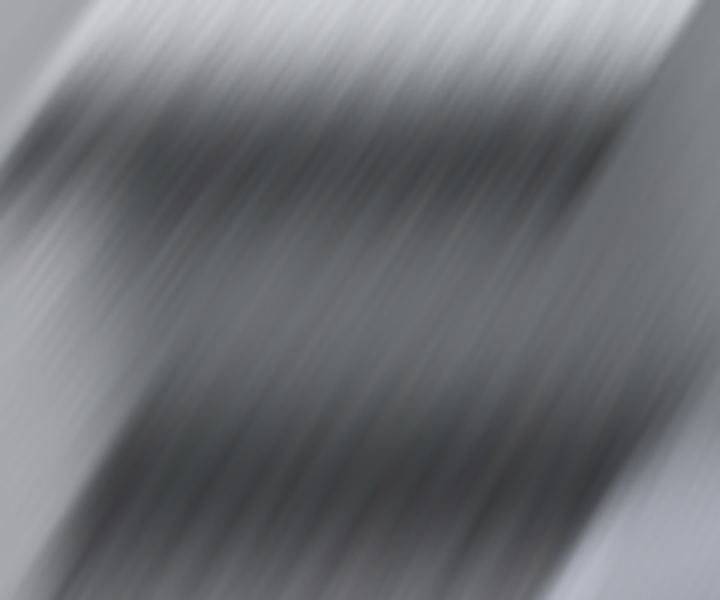

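View pics/s4z.png

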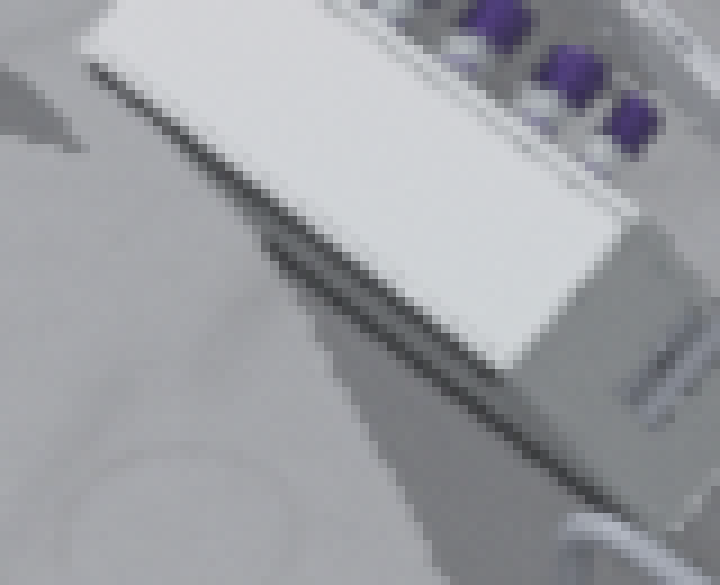

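Run:
```python
from h import *
y=np.radians(10.2); far=np.array([.459,.131])+.078*np.array([np.cos(y),np.sin(y)])
for phi in (63,):
    r,uv=rectify("4",far,10.2,phi); g=r.mean(2)
    print(phi,'rows: x_c mm; cols y_c 100..-100 step 10')
    for i in range(10,200,10): print(i-100, g[i,20:225:10].astype(int))
```

```text
63 rows: x_c mm; cols y_c 100..-100 step 10
-90 [165 163  96 110 101 106  95  99 100 105 100  98 104 100  98 101  97  91
  97 100  91]
-80 [169  93  93  85  92  78  80  81  87  78  82  81  83  82  80  76  74  78
  73  81  85]
-70 [112  89  91  98  80  75  74  73  68  74  73  76  70  76  74  71  72  71
  74  62 107]
-60 [103 109 111 104  83  73  71  73  78  71  80  79  78  71  73  76  79  74
  74  91 107]
-50 [135 129 126 110  90  78  83  83  83  86  86  84  84  92  82  88  87  93
  85 106 107]
-40 [140 153 137 108  97  99  91  95  94 100  93  97  96  97  97  96  93  92
 107 107 109]
-30 [163 155 139 117 103  97 101  99 106 105 104 101 105 104 107 101 103 103
 107 107 109]
-20 [169 163 137 119 110 101 107 109 109 106 108 109 105 109 108 109 106 110
 109 110 110]
-10 [167 153 139 125 113 110 107 111 108 110 109 109 109 108 108 112 108 105
 107 106 111]
0 [163 151 141 128 111 105 105 106 108 104 106 106 108 103 107 106 108 102
 103 102 108]
10 [163 154 144 124 109 101 101  99  98 101 102  99  98  99 100  97  97 102
  97  98  96]
20 [162 157 144 122  86  94  89  92  94  92  88  93  94  95  88  92  86  87
  88  92  86]
30 [163 154 136  93  80  79  83  79  83  84  85  79  82  79  77  75  83  80
  82  77  78]
40 [164 150 122  72  73  71  71  74  73  70  72  74  71  67  73  68  66  70
  73  70  93]
50 [163 150  75  65  66  68  68  65  66  69  66  67  64  64  63  65  65  65
  61  85 131]
60 [161 107  65  69  68  61  67  69  66  63  68  63  60  64  66  62  64  64
  67 128 159]
70 [150  78  68  68  68  73  66  69  71  69  64  71  69  70  63  74  68  66
 123 162 168]
80 [109  72  80  79  76  77  83  78  75  79  78  76  81  83  77  79  80  93
 168 170 172]
90 [101  88  89  84  94  88  89  91  94  83  93  89  95  81  98  87  89 168
 179 172 173]
```

The sampled underside strip is uniform in y at every depth, with no ring crossings at y = ±45 mm. It lies between the predicted near and far edges, so the left carrier looks plain. I'll confirm by comparing it with the right one. Now I'll ease it back down.

Request:
send_rows --steps '[[[0,-0.004,-0.003],0],[[0,-0.009,-0.008],0],[[0,-0.016,-0.014],0],[[0,-0.024,-0.02],0],[[0,-0.032,-0.026],0],[[0,-0.04,-0.031],0],[[0,-0.048,-0.035],0],[[0,-0.056,-0.039],0]]'

```text
clock: 7.4
position: [0.6118, 0.1581, 0.1627]
ee_rot: [0.641, 0.767, 0.0, 0.0]
ft_force: [-1.1, -0.8, 0.6]
grip_width: -0.002
```

Request:
send_rows --steps '[[[0,-0.009,-0.003],0],[[0,-0.018,-0.006],0],[[0,-0.027,-0.009],0],[[0,-0.036,-0.012],0],[[0,-0.045,-0.014],0],[[0,-0.054,-0.016],0],[[0,-0.063,-0.017],0],[[0,-0.072,-0.018],0]]'

```text
clock: 8.4
position: [0.5408, 0.1454, 0.1804]
ee_rot: [0.641, 0.767, 0.0, -0.0]
ft_force: [-2.2, 0.4, 0.2]
grip_width: -0.001
```

Request:
send_rows --steps '[[[0,-0.009,0],0],[[0,-0.018,0],0],[[0,-0.026,0],0],[[0,-0.034,0],0],[[0,-0.042,0],0],[[0,-0.049,0],0],[[0,-0.056,0],0],[[0,-0.062,0],0]]'

```text
clock: 9.4
position: [0.48, 0.1344, 0.1804]
ee_rot: [0.641, 0.767, 0.0, -0.0]
ft_force: [-1.9, -0.2, -0.2]
grip_width: 0.003
```

Request:
send_rows --steps '[[[0,-0.006,0],0],[[0,-0.012,0],0],[[0,-0.018,0],0],[[0,-0.024,0],0],[[0,-0.03,0],0],[[0,-0.036,0],0],[[0,-0.043,0],0],[[0,-0.052,0],0]]'

```text
clock: 10.4
position: [0.4291, 0.1253, 0.1806]
ee_rot: [0.641, 0.767, 0.001, 0.0]
ft_force: [-1.0, 0.0, -0.6]
grip_width: 0.001
```

Run:
```python
from h import *
rel([.464-.055,-.175-.012,.255],12.6)
snap("5",("scene","top"))
for n in ["top","scene"]:
    d=np.load(f"{n}5_d.npy"); Q=cloud(n,d).reshape(-1,3); Q=Q[~np.isnan(Q[:,0])]
    fitcar(Q,(.465,-.175),verbose=n+' R'); fitcar(Q,(.46,.13),verbose=n+' L')
```

```text
t 10.4 pos [0.4291 0.1253 0.1806] yaw 10.2 tilt [0.001 0.   ] F [-1.   0.  -0.6] grip 0.0 shift [-0.3037 -0.0751 -0.0745] spin -0.042
top R rect [ 0.4645 -0.1728] [0.1667 0.2192] 12.7 | bar mid [ 0.4641 -0.1734] len 0.2142 yaw 12.58 z top 0.2173
top L rect [0.4599 0.1313] [0.1666 0.2155] 10.13 | bar mid [0.4582 0.1333] len 0.2172 yaw 10.32 z top 0.2167
scene R rect [ 0.4649 -0.1768] [0.1685 0.2216] 12.47 | bar mid [ 0.4629 -0.1765] len 0.2129 yaw 12.49 z top 0.2149
scene L rect [0.4595 0.1296] [0.1726 0.221 ] 9.78 | bar mid [0.4434 0.0905] len 0.1448 yaw 33.54 z top 0.2311
```

View pics/scene5.png

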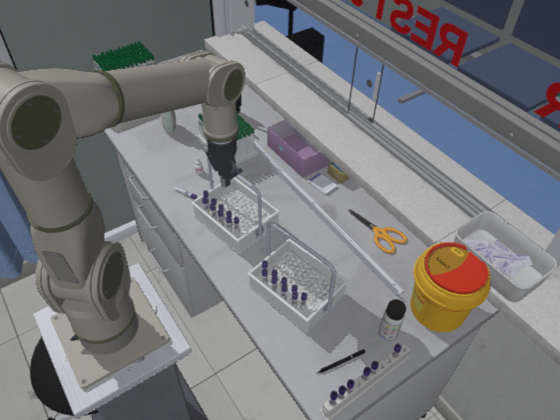

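The left carrier is back on its base at its original pose (scene pixel 237,210), and the top view agrees. Next I'll move behind the right bar, lifting clear first.

Request:
send_rows --steps '[[[0,-0.012,-0.015],0],[[0,-0.025,-0.035],0],[[-0.01,-0.038,-0.055],0],[[-0.04,-0.048,-0.07],0],[[-0.085,-0.055,-0.075],0],[[-0.135,-0.06,-0.075],0],[[-0.185,-0.065,-0.075],-0.02],[[-0.235,-0.068,-0.075],-0.042]]'

```text
clock: 11.5
position: [0.404, -0.1198, 0.2556]
ee_rot: [0.625, 0.781, 0.001, 0.0]
ft_force: [0.9, 1.0, -0.2]
grip_width: 0.001
```

Run:
```python
from h import *
rel([.4147,-.186,.175],12.6)
```

```text
t 11.5 pos [ 0.404  -0.1198  0.2556] yaw 12.65 tilt [0.001 0.001] F [ 0.9  1.  -0.2] grip 0.0 shift [-0.0669 -0.0042  0.0806] spin 0.001
```

Request:
send_rows --steps '[[[-0.02,-0.004,0],0],[[-0.045,-0.004,0.005],0],[[-0.06,-0.004,0.02],0],[[-0.066,-0.004,0.04],0],[[-0.067,-0.004,0.06],0],[[-0.067,-0.004,0.075],0],[[-0.067,-0.004,0.08],0],[[-0.067,-0.004,0.08],0]]'

```text
clock: 12.5
position: [0.4148, -0.1843, 0.1754]
ee_rot: [0.625, 0.781, -0.0, 0.0]
ft_force: [-0.4, 0.4, -0.4]
grip_width: 0.001
```

Run:
```python
from h import *
rel([.4147,-.186,.175],12.6)
snap("6",("wrist",))
```

```text
t 12.5 pos [ 0.4148 -0.1843  0.1754] yaw 12.62 tilt [ 0. -0.] F [-0.4  0.4 -0.4] grip 0.0 shift [-0.0016 -0.0004  0.0004] spin 0.0
```

View pics/wrist6.png

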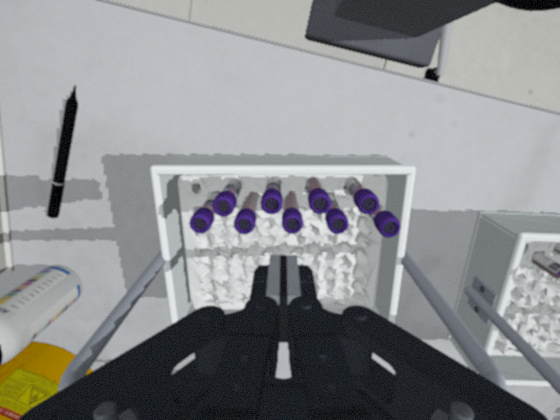

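The fingers are centred behind the right bar, in the same relative view as before. I'll repeat the same push.

Request:
send_rows --steps '[[[-0.001,0.012,0],0],[[-0.001,0.024,0],0],[[-0.001,0.034,0],0],[[-0.001,0.044,0],0],[[-0.001,0.056,-0.002],0],[[-0.001,0.07,-0.004],0],[[-0.001,0.085,-0.005],0],[[-0.001,0.1,-0.005],0]]'

```text
clock: 13.55
position: [0.5132, -0.1633, 0.1803]
ee_rot: [0.625, 0.781, -0.0, -0.0]
ft_force: [-2.8, -1.1, 1.3]
grip_width: -0.001
```

Request:
send_rows --steps '[[[0,0.01,0],0],[[0,0.02,0],0],[[0,0.03,0],0],[[0,0.04,0.001],0],[[0,0.05,0.002],0],[[0,0.06,0.003],0],[[0,0.068,0.004],0],[[0,0.075,0.006],0]]'

```text
clock: 14.55
position: [0.5864, -0.147, 0.1744]
ee_rot: [0.625, 0.781, 0.0, 0.0]
ft_force: [-1.5, -0.7, 2.0]
grip_width: -0.005
```

Request:
send_rows --steps '[[[0,0.008,0.002],0],[[0,0.016,0.005],0],[[0,0.024,0.009],0],[[0,0.033,0.013],0],[[0,0.042,0.018],0],[[0,0.05,0.022],0],[[0,0.057,0.026],0],[[0,0.062,0.029],0]]'

```text
clock: 15.55
position: [0.6464, -0.1334, 0.1448]
ee_rot: [0.625, 0.781, -0.0, -0.0]
ft_force: [-1.1, -0.7, -0.2]
grip_width: -0.001
```

Run:
```python
from h import *
rel([.4147,-.186,.175],12.6)
snap("7")
im=np.load("scene7_i.npy")[180:330,200:400]; cv2.imwrite("pics/scene7c.png",cv2.resize(im[:,:,::-1],None,fx=4,fy=4,interpolation=cv2.INTER_CUBIC))
```

```text
t 15.55 pos [ 0.6464 -0.1334  0.1448] yaw 12.62 tilt [-0.  0.] F [-1.1 -0.7 -0.2] grip -0.0 shift [-0.0007 -0.2376 -0.0301] spin 0.0
```

View pics/scene7c.png

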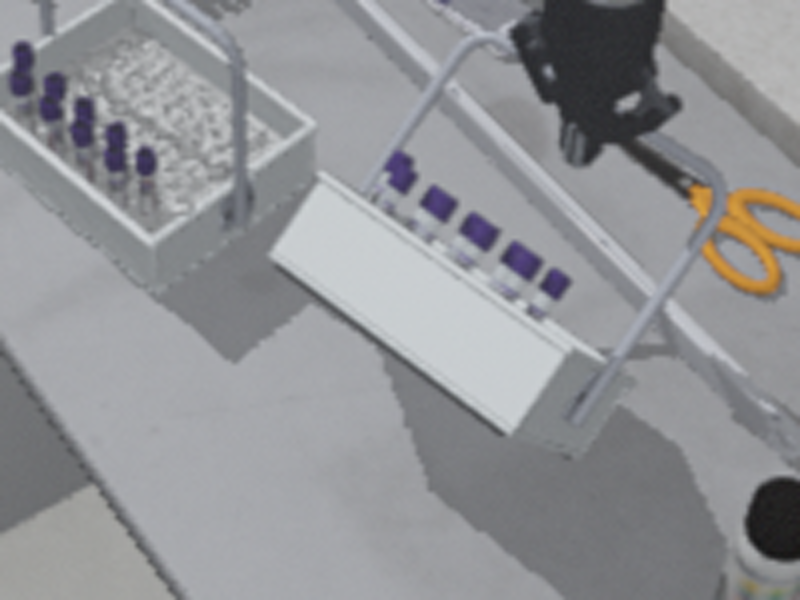

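The right carrier is tipped to about 55°, with its near wall at crop (270–575, 180–435). I'll check the tilt, then creep on to about 64° as before.

Run:
```python
from h import *
tilt("7",[(200+300/4,180+250/4),(200+328/4,180+200/4),(200+550/4,180+352/4),(200+505/4,180+415/4)])
```

```text
near wall normal [-0.57  -0.126  0.812] tilt deg 54.2 yaw 12.5 881
```

Request:
send_rows --steps '[[[0,0.004,0.003],0],[[0,0.008,0.006],0],[[0,0.012,0.009],0],[[0,0.016,0.013],0],[[0,0.02,0.016],0],[[0,0.023,0.019],0],[[0,0.025,0.021],0],[[0,0.026,0.022],0]]'

```text
clock: 16.6
position: [0.6716, -0.1278, 0.1231]
ee_rot: [0.625, 0.781, 0.0, -0.0]
ft_force: [-1.3, 0.0, 0.3]
grip_width: -0.001
```

Run:
```python
from h import *
rel([.4147,-.186,.175],12.6)
snap("8")
im=np.load("scene8_i.npy")[180:330,200:400]; cv2.imwrite("pics/scene8c.png",cv2.resize(im[:,:,::-1],None,fx=4,fy=4,interpolation=cv2.INTER_CUBIC))
tilt("8",[(200+325/4,180+225/4),(200+350/4,180+180/4),(200+575/4,180+340/4),(200+535/4,180+395/4)])
y=np.radians(12.6); far=np.array([.4645,-.175])+.078*np.array([np.cos(y),np.sin(y)])
r,uv=rectify("8",far,12.6,63); g=r.mean(2)
c=proj("scene",[0,0,0]); p=np.array([uv[22,20],uv[22,-20],uv[178,-20],uv[178,20]]); print(p.round(1))
for i in range(10,200,10): print(i-100, g[i,20:225:10].astype(int))
x0,y0=p.min(0).astype(int)-8; x1,y1=p.max(0).astype(int)+8
cv2.imwrite("pics/s8z.png",cv2.resize(np.load("scene8_i.npy")[y0:y1,x0:x1,::-1],None,fx=8,fy=8,interpolation=cv2.INTER_NEAREST))
```

```text
t 16.6 pos [ 0.6716 -0.1278  0.1231] yaw 12.62 tilt [-0.  0.] F [-1.3  0.   0.3] grip -0.0 shift [-0.0006 -0.2634 -0.0518] spin 0.0
near wall normal [-0.444 -0.097  0.891] tilt deg 63.0 yaw 12.3 814
[[272.  237.8]
 [331.7 281.6]
 [343.4 295.1]
 [288.6 254.6]]
-90 [121 102  72  84  76  74  75  66  72  62  69  74  68  72  68  67  66  63
  69  65  77]
-80 [123  76  75  67  74  66  66  59  58  58  60  65  58  59  64  64  59  54
  59  56 101]
-70 [110  75  86  75  73  75  58  63  52  55  63  66  60  57  58  61  54  54
  58  51 109]
-60 [ 98  88  84  90  77  79  63  63  53  51  55  61  62  66  62  58  51  47
  69  74 112]
-50 [ 99 110  97  94  95  79  77  68  64  66  66  65  67  66  71  59  50  67
  68 106 111]
-40 [108 108 113 100 101  81  83  70  63  59  76  72  79  72  68  68  53  86
  77 110 109]
-30 [121 114 116 121 104  88  87  84  72  70  74  74  82  80  69  57  60  98
  95 112 109]
-20 [120 121 115 128 100 102  89  89  73  84  76  83  74  79  67  61  98  96
 110 106 111]
-10 [122 124 137 128  92  98  91  84  76  81  77  84  79  72  67  64 104  98
 102 101 104]
0 [124 122 144 123  9
[... 177 characters left out ...]
  82  79  75  69  69  65  64  67  63  59  64  81  79  81
  74  79  80]
30 [134 161 106  77  69  75  67  63  61  61  60  56  62  61  68  69  69  73
  67  66  69]
40 [166 163  67  70  67  68  64  64  57  59  58  58  55  58  68  65  64  64
  63  60  60]
50 [168 136  68  63  67  63  60  63  60  60  58  54  59  59  65  64  63  58
  60  56  63]
60 [165  91  72  67  71  69  64  63  64  64  65  61  67  65  63  63  64  60
  60  58  93]
70 [158  84  68  75  69  76  74  74  72  69  72  70  65  77  68  69  68  66
  71  65 115]
80 [124  84  81  84  82  76  81  81  86  77  75  86  78  83  80  83  79  76
  75  75 116]
90 [111  88  94  88  93  90  91  90  91  94  86  95  92  88  89  89  92  85
  80  98 117]
```

View pics/scene8c.png

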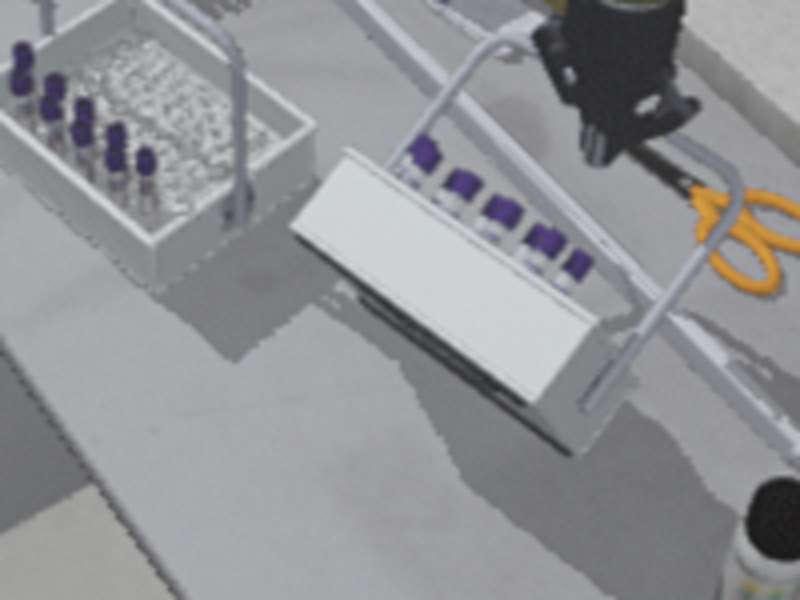

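View pics/s8z.png

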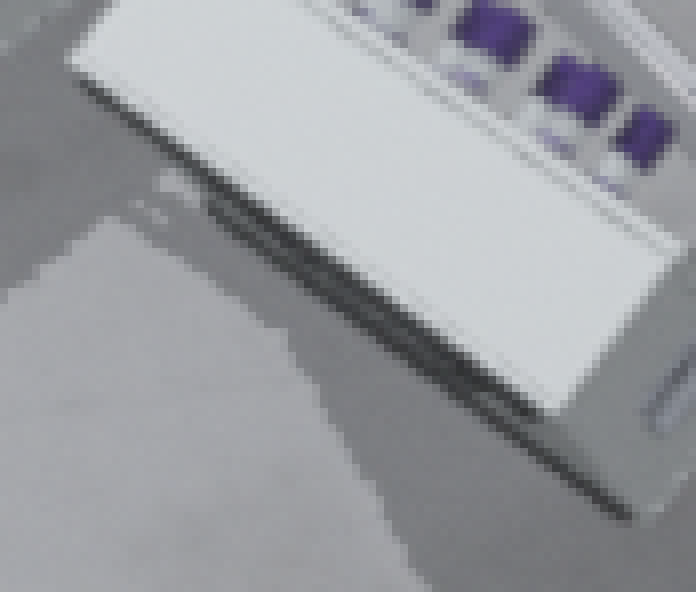

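The right underside differs clearly from the left. Its mid-strip drops from about 97 to about 70 grey levels for y between +40 and −45 mm, with a sharp edge near −50. The left strip was a uniform 106. That fits a 100 mm ring, so the right carrier is the stamped one. Now I'll ease it down.

Request:
send_rows --steps '[[[0,-0.004,-0.003],0],[[0,-0.009,-0.008],0],[[0,-0.016,-0.014],0],[[0,-0.024,-0.02],0],[[0,-0.032,-0.026],0],[[0,-0.04,-0.031],0],[[0,-0.048,-0.035],0],[[0,-0.056,-0.039],0]]'

```text
clock: 17.65
position: [0.6164, -0.1403, 0.1626]
ee_rot: [0.625, 0.781, 0.0, 0.0]
ft_force: [-1.5, -0.5, 0.7]
grip_width: 0.001
```

Request:
send_rows --steps '[[[0,-0.009,-0.003],0],[[0,-0.018,-0.006],0],[[0,-0.027,-0.009],0],[[0,-0.036,-0.012],0],[[0,-0.045,-0.014],0],[[0,-0.054,-0.016],0],[[0,-0.063,-0.017],0],[[0,-0.072,-0.018],0]]'

```text
clock: 18.65
position: [0.5461, -0.156, 0.1804]
ee_rot: [0.625, 0.781, 0.0, 0.0]
ft_force: [-1.3, -0.1, 0.6]
grip_width: -0.0
```

Request:
send_rows --steps '[[[0,-0.009,0],0],[[0,-0.018,0],0],[[0,-0.026,0],0],[[0,-0.034,0],0],[[0,-0.042,0],0],[[0,-0.049,0],0],[[0,-0.056,0],0],[[0,-0.062,0],0]]'

```text
clock: 19.65
position: [0.4857, -0.1695, 0.1803]
ee_rot: [0.625, 0.781, 0.0, 0.0]
ft_force: [-2.6, -0.4, 0.1]
grip_width: -0.002
```

Request:
send_rows --steps '[[[0,-0.006,0],0],[[0,-0.012,0],0],[[0,-0.018,0],0],[[0,-0.024,0],0],[[0,-0.03,0],0],[[0,-0.036,0],0],[[0,-0.043,0],0],[[0,-0.052,0],0]]'

```text
clock: 20.65
position: [0.4354, -0.1808, 0.1806]
ee_rot: [0.625, 0.781, 0.0, 0.0]
ft_force: [-0.1, 0.5, 0.4]
grip_width: 0.005
```

Run:
```python
from h import *
y=np.radians(12.6); c=np.array([.4645,-.175]); dirr=np.array([np.cos(y),np.sin(y)])
p=c-dirr*(.080+.011+.025)
rel([*p,.255],12.6); print(p, np.hypot(*p))
snap("9",("scene","top"))
for n in ["top","scene"]:
    d=np.load(f"{n}9_d.npy"); Q=cloud(n,d).reshape(-1,3); Q=Q[~np.isnan(Q[:,0])]
    fitcar(Q,(.465,-.175),verbose=n+' R'); fitcar(Q,(.46,.13),verbose=n+' L')
# caps heights: in right carrier frame, points above z .08 along x_c
d=np.load("top0_d.npy"); Q=cloud("top",d).reshape(-1,3); Q=Q[~np.isnan(Q[:,0])]
l=(Q[:,:2]-c)@np.array([[np.cos(y),-np.sin(y)],[np.sin(y),np.cos(y)]])
m=(np.abs(l[:,0])<.085)&(np.abs(l[:,1])<.1)&(Q[:,2]>.08)&(Q[:,2]<.15)
print('caps x_c',np.percentile(l[m][:,0],[0,2,10,50,90]).round(3),'z',np.percentile(Q[m][:,2],[50,90,98]).round(3))
```

```text
t 20.65 pos [ 0.4354 -0.1808  0.1806] yaw 12.63 tilt [ 0.001 -0.   ] F [-0.1  0.5  0.4] grip 0.01 shift [-0.0007 -0.0862 -0.0745] spin 0.0
[ 0.35129366 -0.20030462] 0.4043874029530748
top R rect [ 0.456  -0.1361] [0.1679 0.1435] 11.58 | bar mid [ 0.4505 -0.1126] len 0.0925 yaw 12.81 z top 0.2173
top L rect [0.4594 0.1325] [0.1669 0.2179] 10.42 | bar mid [0.4586 0.1324] len 0.215 yaw 10.17 z top 0.2171
scene R rect [ 0.464  -0.1761] [0.168  0.2219] 13.45 | bar mid [ 0.4373 -0.1947] len 0.1975 yaw 35.14 z top 0.2315
scene L rect [0.4603 0.1303] [0.1694 0.223 ] 10.37 | bar mid [0.4642 0.0911] len 0.1338 yaw 9.91 z top 0.2144
caps x_c [-0.07  -0.069 -0.065 -0.053 -0.042] z [0.102 0.106 0.11 ]
```

View pics/top9.png

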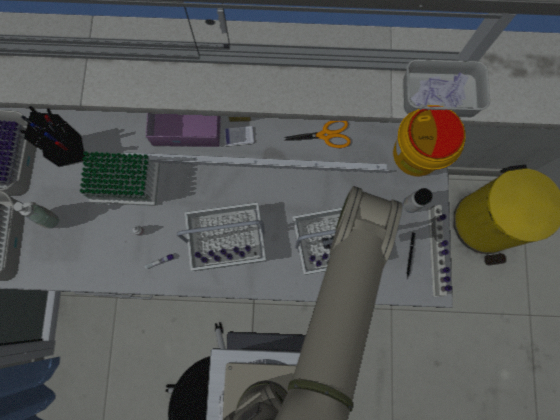

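Both carriers are standing where they were: left centred at (226,237), right partly under the arm at (335,238). The cap tops are at 0.110 m and start about 10 mm inside the near wall. I'll keep the TCP at about 0.044 m so the gripper body clears them, and back out behind the near wall with the jaws part open to get two contacts.

Request:
send_rows --steps '[[[0,-0.01,0],0],[[0,-0.024,0],0],[[0,-0.04,0],0],[[0,-0.055,0],0],[[0,-0.067,0],0],[[0,-0.075,0],0],[[0,-0.077,0],0],[[0,-0.077,0],0]]' --hand 0.7

```text
clock: 21.75
position: [0.3604, -0.1975, 0.1803]
ee_rot: [0.625, 0.781, 0.0, 0.0]
ft_force: [0.6, 0.6, -0.3]
grip_width: 0.697
```

Run:
```python
from h import *
rel([.361,-.198,.044],12.6)
print(np.round(manip.get_obs()['joint_pos'],2))
snap("10",("top",))
d=np.load("top10_d.npy"); Q=cloud("top",d).reshape(-1,3); Q=Q[~np.isnan(Q[:,0])]
fitcar(Q,(.465,-.175),verbose='R')
```

```text
t 21.75 pos [ 0.3604 -0.1975  0.1803] yaw 12.62 tilt [0. 0.] F [ 0.6  0.6 -0.3] grip 0.7 shift [-0.0006  0.0005  0.1363] spin 0.0
[-0.6  -0.27  0.89  2.09  0.22  1.23  1.98]
R rect [ 0.4649 -0.1713] [0.1673 0.2167] 12.55 | bar mid [ 0.4638 -0.1727] len 0.2136 yaw 13.03 z top 0.2177
```

Request:
send_rows --steps '[[[0,0,0.015],0],[[0,0,0.035],0],[[0,0,0.057],0],[[0,0,0.08],0],[[0,0,0.102],0],[[0,0,0.12],0],[[0,0,0.131],0],[[0,0,0.136],0]]'

```text
clock: 22.8
position: [0.3601, -0.1976, 0.0438]
ee_rot: [0.625, 0.781, -0.001, -0.0]
ft_force: [0.6, 0.7, 0.4]
grip_width: 0.692
```

Run:
```python
from h import *
rel([.361,-.198,.044],12.6)
snap("11",("scene","wrist"))
im=np.load("scene11_i.npy")[180:360,160:400]; cv2.imwrite("pics/scene11c.png",cv2.resize(im[:,:,::-1],None,fx=3,fy=3,interpolation=cv2.INTER_CUBIC))
```

```text
t 22.8 pos [ 0.3601 -0.1976  0.0438] yaw 12.64 tilt [-0.001 -0.001] F [0.6 0.7 0.4] grip 0.69 shift [-0.0006  0.0008 -0.0002] spin 0.001
```

View pics/scene11c.png

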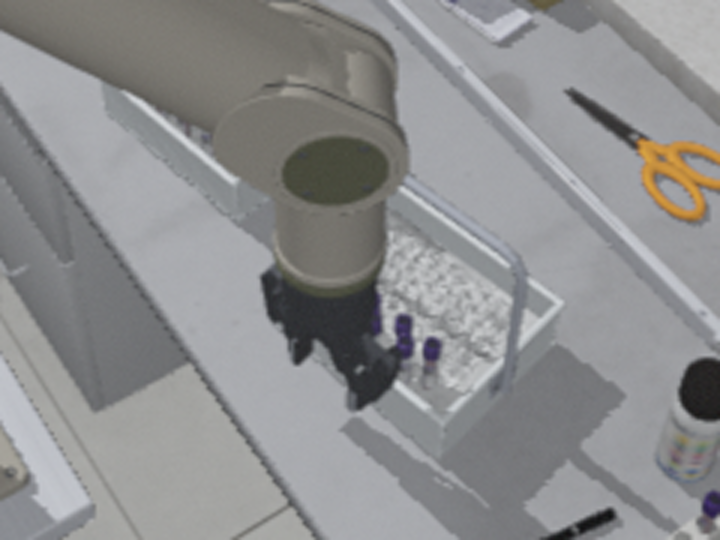

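View pics/wrist11.png

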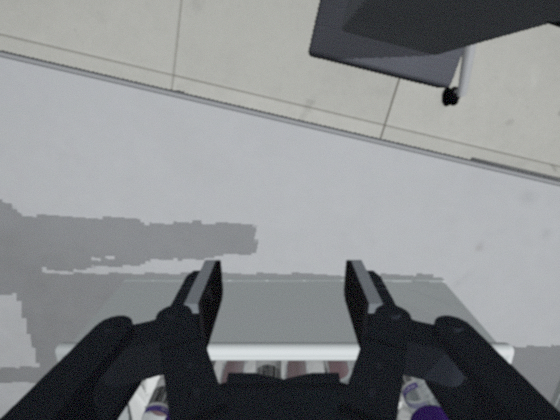

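The wrist view shows the two fingers (pixels 205,290 and 360,290) just behind the near wall and spread about its middle. I'll compute a curved push path that turns the carrier from 12.6° to about 0° on the way.

```bash
cat > path.py <<'E'
from h import *
o=manip.get_obs()
C=np.array([.4647,-.174]); psi0=12.6; psi1=-.3; off=.091
way=[]
u=lambda a:np.array([np.cos(np.radians(a)),np.sin(np.radians(a))])
# approach 16 mm in 4 rows then push
for g in (.012,.008,.004,0): way.append((C-u(psi0)*(off+g),psi0))
L=.137; n=33; c=C.copy(); s=0
Lr=.112
while s<.1255:
    ds=.0042; psi=psi0+(psi1-psi0)*min(1,(s+ds/2)/Lr); c=c+ds*u(psi); s+=ds
    ps=psi0+(psi1-psi0)*min(1,s/Lr); way.append((c-u(ps)*off,ps))
print('n',len(way),'final centre',c,'TCP',way[-1])
p0=o['position'][:2]; y0=12.63
for k in range(0,len(way),8):
    R=np.array([[-np.sin(np.radians(y0)),np.cos(np.radians(y0))],u(y0)])
    for p,a in way[k:k+8]: 
        s=R@(p-p0); print([[round(s[0],4),round(s[1],4),0],round(-np.radians(a-y0),3)])
    p0,y0=way[min(k+7,len(way)-1)]; print('-- tcp',p0.round(4),y0)
E
python3 path.py
```

```text
n 34 final centre [ 0.5898205  -0.16210181] TCP (array([ 0.49882175, -0.16162534]), -0.3000000000000007)
[[np.float64(0.0003), np.float64(0.0043), 0], np.float64(0.001)]
[[np.float64(0.0003), np.float64(0.0083), 0], np.float64(0.001)]
[[np.float64(0.0003), np.float64(0.0123), 0], np.float64(0.001)]
[[np.float64(0.0003), np.float64(0.0163), 0], np.float64(0.001)]
[[np.float64(0.001), np.float64(0.0205), 0], np.float64(0.009)]
[[np.float64(0.0017), np.float64(0.0247), 0], np.float64(0.017)]
[[np.float64(0.0024), np.float64(0.0289), 0], np.float64(0.026)]
[[np.float64(0.003), np.float64(0.0331), 0], np.float64(0.034)]
-- tcp [ 0.3917 -0.1875] 10.665
[[np.float64(0.0008), np.float64(0.0042), 0], np.float64(0.008)]
[[np.float64(0.0015), np.float64(0.0084), 0], np.float64(0.017)]
[[np.float64(0.0021), np.float64(0.0126), 0], np.float64(0.025)]
[[np.float64(0.0028), np.float64(0.0168), 0], np.float64(0.034)]
[[np.float64(0.0034), np.float64(0.0211), 0], np.float64(0.042)]
[[np.float64(0.004), np.float64(0.0253), 0], np.float64(0.051)]
[[np.float64(0.0045), np.float64(0.0295), 0], np.float64
[... 709 characters left out ...]
4(0.0042), 0], np.float64(0.008)]
[[np.float64(0.0015), np.float64(0.0084), 0], np.float64(0.017)]
[[np.float64(0.0021), np.float64(0.0126), 0], np.float64(0.025)]
[[np.float64(0.0028), np.float64(0.0168), 0], np.float64(0.034)]
[[np.float64(0.0034), np.float64(0.0211), 0], np.float64(0.042)]
[[np.float64(0.004), np.float64(0.0253), 0], np.float64(0.051)]
[[np.float64(0.0043), np.float64(0.0295), 0], np.float64(0.056)]
[[np.float64(0.004), np.float64(0.0337), 0], np.float64(0.056)]
-- tcp [ 0.4904 -0.1616] -0.3000000000000007
[[np.float64(-0.0), np.float64(0.0042), 0], np.float64(-0.0)]
[[np.float64(-0.0), np.float64(0.0084), 0], np.float64(-0.0)]
-- tcp [ 0.4988 -0.1616] -0.3000000000000007
```

Request:
send_rows --steps '[[[0,0.004,0],0],[[0,0.008,0],0],[[0,0.012,0],0],[[0,0.016,0],0],[[0.001,0.02,0],0.009],[[0.0015,0.025,0],0.017],[[0.002,0.029,0],0.026],[[0.003,0.033,0],0.034]]'

```text
clock: 23.9
position: [0.3896, -0.1878, 0.0438]
ee_rot: [0.639, 0.769, -0.001, -0.002]
ft_force: [-8.4, -2.3, 5.3]
grip_width: 0.701
```

Request:
send_rows --steps '[[[0.001,0.004,0],0.008],[[0.0015,0.008,0],0.017],[[0.002,0.0125,0],0.025],[[0.003,0.017,0],0.034],[[0.0035,0.021,0],0.042],[[0.004,0.025,0],0.051],[[0.0045,0.0295,0],0.059],[[0.005,0.034,0],0.068]]'

```text
clock: 24.9
position: [0.4219, -0.1765, 0.0437]
ee_rot: [0.665, 0.747, -0.001, -0.002]
ft_force: [-11.5, -0.7, 9.8]
grip_width: 0.698
```

Run:
```python
from h import *
rel([.424,-.1763,.044],6.8)
snap("12",("scene","top","wrist"))
im=np.load("scene12_i.npy")[160:360,160:400]; cv2.imwrite("pics/scene12c.png",cv2.resize(im[:,:,::-1],None,fx=3,fy=3,interpolation=cv2.INTER_CUBIC))
d=np.load("top12_d.npy"); Q=cloud("top",d).reshape(-1,3); Q=Q[~np.isnan(Q[:,0])]
fitcar(Q,(.515,-.17),verbose='R')
```

```text
t 24.9 pos [ 0.4219 -0.1765  0.0437] yaw 6.69 tilt [-0.005  0.001] F [-11.5  -0.7   9.8] grip 0.7 shift [-0.0001  0.0021 -0.0003] spin -0.002
R rect [ 0.5133 -0.1642] [0.1667 0.218 ] 7.16 | bar mid [ 0.5121 -0.1655] len 0.2149 yaw 6.62 z top 0.2169
```

View pics/scene12c.png

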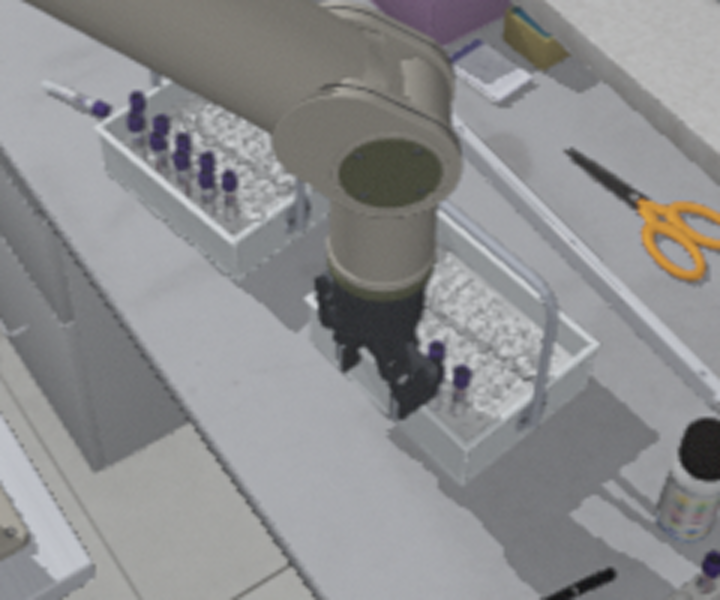

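View pics/wrist12.png

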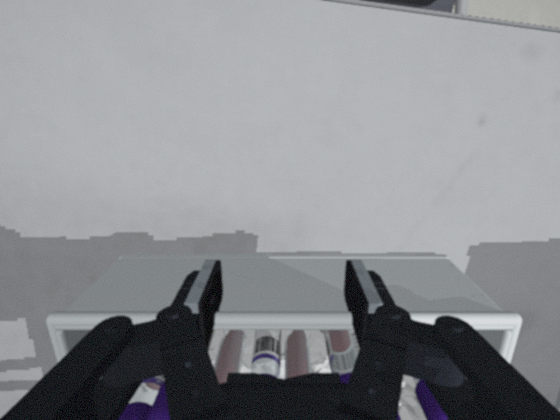

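The carrier follows the turn: yaw is 6.6° and its bar stays level at 0.217 m. There is an unexpected upward force on the tool (9.8 N, against 11.5 N of push), so I'll raise the tool by 2–3 mm as I go on and see whether it drops.

Request:
send_rows --steps '[[[0.001,0.003,-0.002],0.008],[[0.0015,0.007,-0.003],0.017],[[0.002,0.011,-0.003],0.025],[[0.003,0.015,-0.003],0.034],[[0.0035,0.019,-0.003],0.042],[[0.004,0.023,-0.003],0.051],[[0.0045,0.027,-0.003],0.059],[[0.005,0.031,-0.003],0.068]]'

```text
clock: 26.05
position: [0.454, -0.1677, 0.0472]
ee_rot: [0.689, 0.724, -0.0, -0.001]
ft_force: [-9.6, -0.3, 4.5]
grip_width: 0.701
```

Run:
```python
from h import *
rel([.457,-.1673,.047],2.9)
snap("13",("top",))
d=np.load("top13_d.npy"); Q=cloud("top",d).reshape(-1,3); Q=Q[~np.isnan(Q[:,0])]
fitcar(Q,(.545,-.165),verbose='R')
fitcar(Q,(.46,.13),verbose='L')
```

```text
t 26.05 pos [ 0.454  -0.1677  0.0472] yaw 2.84 tilt [-0.001  0.   ] F [-9.6 -0.3  4.5] grip 0.7 shift [0.0002 0.003  0.0002] spin -0.001
R rect [ 0.5446 -0.1597] [0.1659 0.2164] 2.91 | bar mid [ 0.5435 -0.1616] len 0.2169 yaw 2.44 z top 0.2173
L rect [0.4595 0.1328] [0.1669 0.2185] 10.25 | bar mid [0.4584 0.1323] len 0.2149 yaw 10.09 z top 0.2168
```

The upward force fell to 4.5 N and tracking is good, with the centre at x ≈ 0.5445 and yaw about 2.7°. I'll continue straightening.

Request:
send_rows --steps '[[[0.001,0.004,-0.001],0.008],[[0.0015,0.008,-0.001],0.017],[[0.002,0.012,-0.001],0.025],[[0.0025,0.016,-0.001],0.034],[[0.003,0.02,-0.001],0.042],[[0.0035,0.024,-0.001],0.05],[[0.0035,0.028,-0.001],0.055],[[0.0035,0.032,-0.001],0.055]]'

```text
clock: 27.1
position: [0.4861, -0.1625, 0.0483]
ee_rot: [0.709, 0.705, -0.0, -0.0]
ft_force: [-6.6, 0.7, 1.6]
grip_width: 0.7
```

Run:
```python
from h import *
rel([.5095,-.162,.048],-.3)
snap("14",("top","scene"))
for n in ("top","scene"):
    d=np.load(n+"14_d.npy"); Q=cloud(n,d).reshape(-1,3); Q=Q[~np.isnan(Q[:,0])]
    fitcar(Q,(.575,-.16),r=.14,verbose=n+' R')
    l=Q[(Q[:,2]>.058)&(Q[:,2]<.075)&(np.abs(Q[:,1]+.16)<.08)&(Q[:,0]>.6)&(Q[:,0]<.72)]
    print('far rim x',np.percentile(l[:,0],[50,90,98]).round(4))
    r=Q[(Q[:,2]>.02)&(Q[:,2]<.032)&(Q[:,0]>.66)&(Q[:,0]<.70)&(Q[:,1]>-.35)&(Q[:,1]<.2)]
    f=[(y,np.percentile(r[np.abs(r[:,1]-y)<.025][:,0],8)) for y in np.arange(-.3,.2,.05) if (np.abs(r[:,1]-y)<.025).sum()>5]
    f=np.array(f); print('rail',f[:,1].round(4),np.degrees(np.polyfit(f[:,0],f[:,1],1)[0]).round(2))
```

```text
t 27.1 pos [ 0.4861 -0.1625  0.0483] yaw -0.31 tilt [-0.001  0.   ] F [-6.6  0.7  1.6] grip 0.7 shift [0.0007 0.0234 0.0002] spin -0.0
top R rect [ 0.5767 -0.1592] [0.2164 0.1673] 89.77 | bar mid [ 0.5761 -0.1621] len 0.2164 yaw -0.38 z top 0.2165
far rim x [0.6545 0.6586 0.6599]
rail [0.6796 0.6799 0.6803 0.6801 0.6812 0.6805 0.6806 0.6809 0.6813 0.682 ] 0.24
scene R rect [ 0.5683 -0.1669] [0.2162 0.1855] 89.93 | bar mid [ 0.5172 -0.2036] len 0.1609 yaw 68.91 z top 0.2199
far rim x [0.6546 0.6584 0.6599]
rail [0.6794 0.6798] 0.43
```

View pics/top14.png

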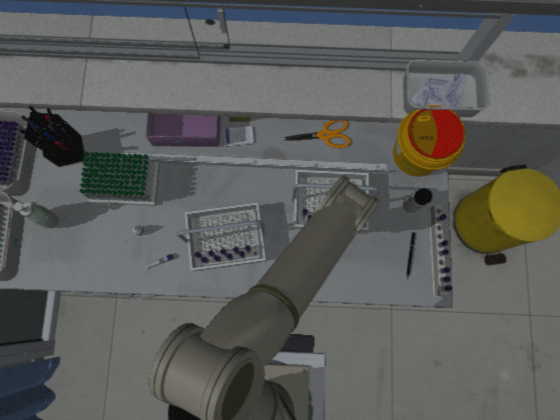

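The carrier is square to within about 0.1° of the rail, which is at x ≈ 0.680, with a gap of about 21–23 mm. I'll close most of it gently.

Request:
send_rows --steps '[[[0,0.003,0],0],[[0,0.006,0],0],[[0,0.009,0],0],[[0,0.012,0],0],[[0,0.014,0],0],[[0,0.016,0],0],[[0,0.018,0],0],[[0,0.019,0],0]]'

```text
clock: 28.2
position: [0.5047, -0.1628, 0.0483]
ee_rot: [0.709, 0.705, -0.0, -0.0]
ft_force: [-8.7, 0.3, 4.7]
grip_width: 0.696
```

Request:
send_rows --steps '[[[0,0.001,0],0],[[0,0.0015,0],0],[[0,0.002,0],0],[[0,0.0025,0],0],[[0,0.003,0],0],[[0,0.0035,0],0],[[0,0.004,0],0],[[0,0.004,0],0]]'

```text
clock: 29.2
position: [0.5087, -0.1628, 0.0483]
ee_rot: [0.709, 0.705, -0.0, -0.001]
ft_force: [-7.7, -0.1, 3.3]
grip_width: 0.698
```

```bash
cat > chk.py <<'E'
from h import *
import sys
t=sys.argv[1]
rel([.5095,-.162,.048],-.3)
snap(t,("top","scene"))
for n in ("top","scene"):
    d=np.load(n+t+"_d.npy"); Q=cloud(n,d).reshape(-1,3); Q=Q[~np.isnan(Q[:,0])]
    fitcar(Q,(.597,-.16),r=.14,verbose=n+' R'); fitcar(Q,(.46,.13),verbose=n+' L')
    for y in (-.23,-.16,-.09):
        l=Q[(Q[:,2]>.058)&(Q[:,2]<.075)&(np.abs(Q[:,1]-y)<.025)&(Q[:,0]>.6)&(Q[:,0]<.72)]
        print(y,'far rim x',np.percentile(l[:,0],[50,90,98]).round(4) if len(l) else '')
E
python3 chk.py 15
```

```text
t 29.2 pos [ 0.5087 -0.1628  0.0483] yaw -0.31 tilt [-0.001  0.   ] F [-7.7 -0.1  3.3] grip 0.7 shift [0.0008 0.0008 0.0003] spin -0.0
top R rect [ 0.5995 -0.1602] [0.2143 0.1673] 89.88 | bar mid [ 0.5984 -0.162 ] len 0.2175 yaw -0.13 z top 0.2171
top L rect [0.4593 0.1328] [0.1668 0.2186] 10.51 | bar mid [0.4584 0.1339] len 0.2149 yaw 10.18 z top 0.2173
-0.23 far rim x [0.676  0.6803 0.6824]
-0.16 far rim x [0.6763 0.6811 0.6827]
-0.09 far rim x [0.6767 0.6812 0.6831]
scene R rect [ 0.589  -0.1678] [0.2161 0.1866] 89.25 | bar mid [ 0.539  -0.2044] len 0.1625 yaw 66.67 z top 0.2197
scene L rect [0.459  0.1322] [0.1693 0.2242] 10.7 | bar mid [0.4577 0.1298] len 0.2115 yaw 10.16 z top 0.2152
-0.23 far rim x [0.6763 0.6793 0.6803]
-0.16 far rim x [0.6763 0.6793 0.6814]
-0.09 far rim x [0.6769 0.6804 0.6814]
```

It's within about a millimetre or two, but the force shows no rail contact yet. I'll creep 2 mm more and watch for the rise.

Request:
send_rows --steps '[[[0,0.0005,0],0],[[0,0.001,0],0],[[0,0.001,0],0],[[0,0.0015,0],0],[[0,0.0015,0],0],[[0,0.002,0],0],[[0,0.002,0],0],[[0,0.002,0],0]]'

```text
clock: 30.3
position: [0.5105, -0.1628, 0.0483]
ee_rot: [0.709, 0.705, -0.0, -0.001]
ft_force: [-8.6, 0.3, 5.0]
grip_width: 0.702
```

Request:
send_rows --steps '[[[0,0.0005,0],0],[[0,0.0005,0],0],[[0,0.001,0],0],[[0,0.001,0],0],[[0,0.0015,0],0],[[0,0.0015,0],0],[[0,0.0015,0],0],[[0,0.0015,0],0]]'

```text
clock: 31.3
position: [0.5105, -0.1628, 0.0482]
ee_rot: [0.709, 0.705, -0.001, -0.002]
ft_force: [-16.5, 2.6, 12.9]
grip_width: 0.7
```

The TCP has stopped advancing and the push rose to 16.5 N, so the carrier is seated against the rail. I'll back off straight along the push line.

Request:
send_rows --steps '[[[0,-0.001,0],0],[[0,-0.002,0],0],[[0,-0.004,0],0],[[0,-0.008,0],0],[[0,-0.014,0],0],[[0,-0.022,0],0],[[0,-0.03,0],0],[[0,-0.035,0],0]]'

```text
clock: 32.3
position: [0.4771, -0.1624, 0.0483]
ee_rot: [0.709, 0.705, 0.0, -0.0]
ft_force: [0.1, -0.0, -0.3]
grip_width: 0.705
```

Request:
send_rows --steps '[[[0,-0.008,0],0],[[0,-0.018,-0.01],0],[[0,-0.03,-0.03],0],[[0,-0.04,-0.06],0],[[0,-0.05,-0.09],0],[[0,-0.06,-0.12],0],[[0,-0.07,-0.15],0],[[0,-0.07,-0.16],0]]'

```text
clock: 33.3
position: [0.408, -0.1621, 0.2094]
ee_rot: [0.709, 0.706, 0.002, 0.0]
ft_force: [1.1, 0.1, 0.2]
grip_width: 0.699
```

```bash
python3 chk.py 16
python3 - <<'E'
from h import *
im=np.load("scene16_i.npy")[120:360,140:440]; cv2.imwrite("pics/scene16c.png",cv2.resize(im[:,:,::-1],None,fx=2.5,fy=2.5,interpolation=cv2.INTER_CUBIC))
E
```

```text
t 33.3 pos [ 0.408  -0.1621  0.2094] yaw -0.26 tilt [0.003 0.003] F [1.1 0.1 0.2] grip 0.7 shift [0.     0.101  0.1618] spin 0.001
top R rect [ 0.6017 -0.1633] [0.1674 0.2215] 0.79 | bar mid [ 0.6   -0.163] len 0.2148 yaw -0.43 z top 0.2175
top L rect [0.4598 0.1328] [0.1675 0.2184] 10.28 | bar mid [0.4587 0.1321] len 0.2138 yaw 10.18 z top 0.2169
-0.23 far rim x [0.6788 0.6825 0.6846]
-0.16 far rim x [0.6787 0.6831 0.6846]
-0.09 far rim x [0.6794 0.6829 0.6834]
scene R rect [ 0.601  -0.1661] [0.219  0.1694] 89.23 | bar mid [ 0.5992 -0.1638] len 0.2141 yaw -0.15 z top 0.2149
scene L rect [0.4593 0.1313] [0.1697 0.2227] 9.89 | bar mid [0.4667 0.0783] len 0.1046 yaw 10.76 z top 0.2148
-0.23 far rim x [0.6783 0.6817 0.6827]
-0.16 far rim x [0.6783 0.6814 0.6825]
-0.09 far rim x [0.6771 0.6818 0.6833]
```

View pics/scene16c.png

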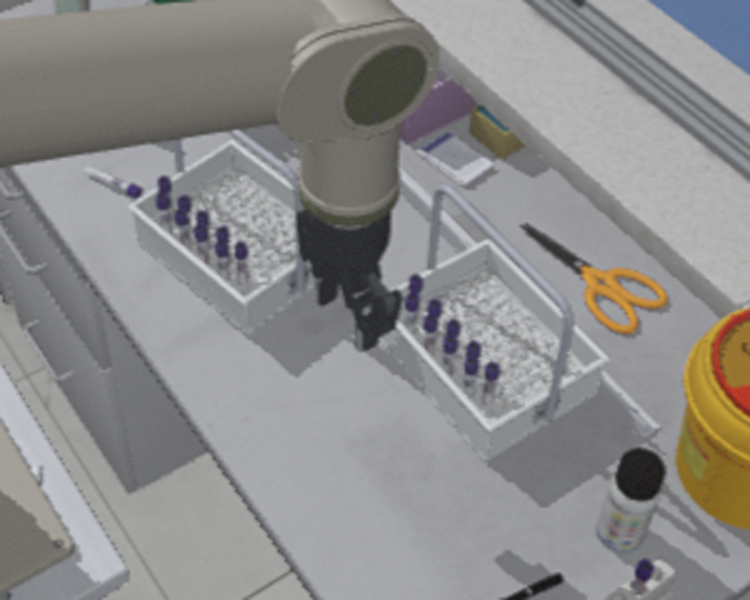

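View pics/top16.png

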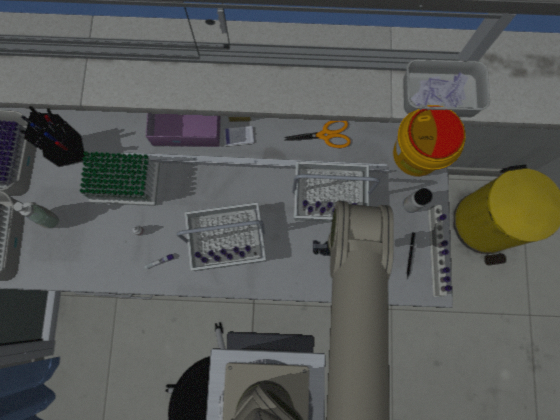

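Both views show the right carrier (top pixel 333,192) standing flush and square on the rail, the left one unmoved, and the bystanders where they were. The arm is clear at zero force, so I'll hand in.

```bash
python3 -c "
from workcell import manip
import numpy as np
print(np.abs(manip.get_obs()['joint_velocities']).max()); manip.hand_in()"
```

```text
0.04286629673423693
the job is handed in; nothing more can be done
```

I checked both carriers, found the stamp under the right one and pushed it flush and square against the dispatch rail. I handed the job in at about 33 s of the 72 s allowed; no verdict was reported.

**Checking the carriers:** I tipped the left one first, then the right, by pushing the bar with shut fingers. I took each to about 63°, because at 55° no camera could see underneath. I held each there to look, then eased it back onto its base.

**Which one is stamped:** The left underside looked plain. The right one had a dark patch about 90–100 mm wide in the middle, matching the ring. I only had a very grazing view a few pixels high, so this rests on the contrast between the two. I could not make out the bar.

**Last checks:**
- **Right carrier:** its far wall is at x ≈ 0.681 m against the rail face at about 0.680 m, so it touches within measuring error. It is square to the rail within about 0.5° and standing level.
- **Left carrier:** its measured position is within about 2 mm of where it started.
- **Bystanders:** they look unmoved in the pictures, but I did not measure them.
- **Robot:** it was clear of everything with no contact force.

**What disagreed:** While pushing the right carrier I saw an upward force on the tool of up to 10 N, and 13 N when it seated against the rail (16.5 N push). It dropped when I raised the tool about 3 mm, and I did not find the cause. One of the rectangle fits on the final position gave 0.8° instead of about −0.3°; I put that down to noise.

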